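# Pack angle brackets in their cassette, alternately

## Robot

A 6-joint arm with a two-finger parallel gripper is mounted at the origin on a cart in front of the work surface, level with it; the furniture and walls round the work are solid. World frame = base frame: x ahead of the robot, y to its left, z up, the work surface at z = 0. Lengths are in m, angles in degrees, forces in N, time in s.
With the tool pointing down it reaches from about 0.4 to 0.825 m from the base axis. Payload 7 kg.
Tool frame: the origin (TCP) lies midway between the tips of the shut fingers; the grasp point (between the pads) lies 19 mm behind it; z points along the fingers, y is the line along which they close (so a half turn about z gives the same grasp; the last joint's range is limited). The gripper opens to 88 mm and grips with 3 to 60 N. Pads are 19 mm wide; open, the fingers measure 130 mm over their backs; the gripper's body (78 mm by 193 mm) begins 47 mm behind the grasp point.
Start: joints at [80.392, 20.546, 0.682, 0, -70.136, -16.507], TCP at [0.297, 0.606, 0.227] pointing down, gripper open.
Joint ranges: [-176.03, 176.03], [-82.01, 121.73], [-58.28, 71.71], [-173.87, 95.51], [-174.79, -0.11], [-173.66, 173.66]. Speed limits (degrees/s): [136.94, 136.94, 172.46, 180, 180, 180].

## Interface

Orientations are given as [roll, pitch, yaw] about the fixed x, y, z axes, in that order (R = Rz(yaw) Ry(pitch) Rx(roll)).
In Python, from plant import ctrl, viewer, close_job gives the robot as it stands. The module is installed in compiled form; this text tells all that it offers.
- The arm moves only by the tool step_arm, never from a script. Its argument "moves" is a list that holds one entry, the list of rows, each a list of 5 numbers: the shift along the world's x, y, z in cm, then the turn about the world's z in rad, then the finger opening in cm, from 0 to 8.76. In form: [[[tx, ty, tz, twist, grip], ...]]. A call has 1 to 10 rows; each row shifts and turns the commanded pose from where the row before left it; what a row does not reach is not made up. A row lasts 1/10 s, in which the tool goes at most 50 mm and 8.59 degrees, less where a joint would pass 70% of its speed; a pose out of reach is approached as far as the arm can. A call with a gripper value outside its range is refused whole. The fingers move at their own pace and stop on an object; the grip force is fixed at half the most. Time passes only in rows, so rows that do not move let the fingers close. It gives the time, the measured TCP pose, the force, the opening and the grip force at its end, in the units of the state.
- ctrl.get_obs(): the state, without advancing time (a new reading comes with each control period).
- viewer.snapshot(name): name is "scene" or "top" or "wrist"; returns (picture, depth): 480x640x3 uint8, blue, green, red; 480x640 float32, m along the optical axis (not along the pixel's ray), 0 where there is no reading.
- viewer.camera_info(name): a dict with "camera_matrix" (3x3 intrinsics, pixels), "eye" and "orientation" of the camera in the world. Camera axes: x right, y down, z forward; pixel columns grow to the right and rows downward; lengths in m; the calibration is good to about 2 mm. A picture is of the moment at which its call begins: read the wrist's pose just before it. camera_info takes no time and is no camera call; for the wrist camera it gives the pose at the moment of the call.
- close_job(): hands the job in; it is judged then, once.
The state is a dict: "clock": time; "joint_pos": joint angles; "qvel": joint speeds; "tau": joint torques, N m; "tool_pos": TCP position; "orientation": TCP orientation; "force": force on the tool from outside, world axes, zero at the start; "moment": the same for the moment, N m; "opening": finger opening in m; "gripper_force": force on a finger pad.
Only numpy, scipy, OpenCV 4.12 (cv2) and the standard library are available. Lean on these libraries where they do the work, as an engineer would, in place of code of your own. Each camera call takes 0.05 s, during which the arm holds its last target. There are 200 camera calls.

## Task

Pack the bracket set in its cassette: take the blue bracket off the sloping rack and lay it flat on the silver one, turned end for end so that its plain end lies close inside the silver bracket's raised lip, then lay the red bracket on the blue one in the same way, turned back again, keeping the sides of the pile in line. Then lower the keeper plate, level, over the two guide pins until it lies flat on the pile. Set every piece down rather than dropping it, and do not disturb the timer, the glass beaker and the blue-lidded tin.

Things in the scene. Friction and masses are not known exactly. Their poses are not given: they have to be found in the camera images.
- cassette_mid (a point): Cassette, fixed: grey metal base plate 150 x 184 x 8 mm on the worktop. Point: on top of the plate, midway between the guide pins, which stand at y = +75 and -75 from it; pins 8 in diameter, 58 high above the plate, the last 8 tapered; foot collars 18 across, 3 high. x: along the pile's brackets; z up.
- silver_bracket_mid (a point): Silver L-shaped angle bracket (mm), 160 g: flat flange 90 x 40 x 14 thick, raised lip across one end (14 long, 40 wide, 28 high from the underside). Point: middle of the flange, 7 above its underside; the centre of mass is 5 nearer the lip. x from lip end (-x) to plain end (+x), y across, z out of the flange on the lip's side. Loose, flat on the cassette plate, about 15 to the cassette's -x, lip to -x.
- blue_bracket_mid (a point): Blue L-shaped angle bracket (mm), 160 g: flat flange 90 x 40 x 14 thick, raised lip across one end (14 long, 40 wide, 28 high from the underside). Point: middle of the flange, 7 above its underside; the centre of mass is 5 nearer the lip. x from lip end (-x) to plain end (+x), y across, z out of the flange on the lip's side. On the rack, lip at the top of the slope.
- red_bracket_mid (a point): Red L-shaped angle bracket (mm), 160 g: flat flange 90 x 40 x 14 thick, raised lip across one end (14 long, 40 wide, 28 high from the underside). Point: middle of the flange, 7 above its underside; the centre of mass is 5 nearer the lip. x from lip end (-x) to plain end (+x), y across, z out of the flange on the lip's side. On the rack, lip at the foot of the slope.
- silver_bracket_lip (a point): Point inside the lip of the silver bracket, 38 mm from the flange middle, 7 below the lip's top; axes as for that bracket. Stacking rule (mm): a bracket laid end for end on another lies 14 higher; with its middle 14 plus a gap (5 is good) along the lower one's +x its plain end clears the lower lip, whose top is then flush with its flange's top.
- blue_bracket_lip (a point): Point inside the lip of the blue bracket, 38 mm from the flange middle, 7 below the lip's top; axes as for that bracket.
- red_bracket_lip (a point): Point inside the lip of the red bracket, 38 mm from the flange middle, 7 below the lip's top; axes as for that bracket.
- rack: White sloping rack, fixed (mm): 210 wide; origin on the worktop under its middle. Its face, 122 long, rises at 30 degrees towards the rack's +x, 50 high in the middle; a ledge at the lower edge (robot's side) stands 10 above the face. Blue and red lie on it flange down, side by side up the slope, 100 apart; which is left varies.
- keeper_block (a point): Keeper plate (mm), 250 g, loose, flat on the worktop: aluminium plate 54 (x) x 190 (y) x 8, with round holes 13 in diameter at y = +75 and -75, black grip block 30 x 30 x 28 high on its middle. Point: middle of the block, 22 above the plate's underside; z up. Fits either way round. On the finished pile this point is 64 above the cassette plate.
- timer: Bystander: the small white bench timer beyond the cassette (not the one far left), 58 x 73 x 38 mm; origin under its middle.
- beaker: Bystander: empty clear glass beaker, 73 across, 96 high (mm); origin under its middle.
- tin: Bystander: round tin, white with a blue lid, 62 across, 30 high (mm); origin under its middle.

How it is judged (in metres and radians):
On the way, in this order (a step that is already met when the one before it is completed fails the run):
1. blue bracket flat on the silver one, end for end, released (x of blue_bracket_mid in the frame of silver_bracket_mid between 0.0125 and 0.028 m and y of blue_bracket_mid in the frame of silver_bracket_mid between -0.01 and 0.01 m and z of blue_bracket_mid in the frame of silver_bracket_mid between 0.011 and 0.017 m and x of blue_bracket_lip in the frame of silver_bracket_mid above 0.04 m and angle between the x axis of blue_bracket_mid and the x axis of silver_bracket_mid, either way round below 0.15 rad and angle between blue_bracket_mid's own z axis and vertical below 0.07 rad and contact force between the fingers and blue_bracket below 0.05 N and linear speed of blue_bracket below 0.02 m/s), for 0.2 s.
2. red bracket flat on the blue one, end for end, released (x of blue_bracket_mid in the frame of silver_bracket_mid between 0.0125 and 0.028 m and y of blue_bracket_mid in the frame of silver_bracket_mid between -0.01 and 0.01 m and z of blue_bracket_mid in the frame of silver_bracket_mid between 0.011 and 0.017 m and x of blue_bracket_lip in the frame of silver_bracket_mid above 0.04 m and angle between the x axis of blue_bracket_mid and the x axis of silver_bracket_mid, either way round below 0.15 rad and angle between each of blue_bracket_mid, red_bracket_mid's own z axis and vertical below 0.07 rad and x of red_bracket_mid in the frame of blue_bracket_mid between 0.0125 and 0.028 m and y of red_bracket_mid in the frame of blue_bracket_mid between -0.01 and 0.01 m and z of red_bracket_mid in the frame of blue_bracket_mid between 0.011 and 0.017 m and x of red_bracket_lip in the frame of blue_bracket_mid above 0.04 m and angle between the x axis of red_bracket_mid and the x axis of blue_bracket_mid, either way round below 0.15 rad and contact force between the fingers and red_bracket below 0.05 N and linear speed of red_bracket below 0.02 m/s), for 0.2 s.
At the end, for the whole second after the job is handed in: Silver, blue, red bracket stacked flat in the cassette, each lip opposite to the one below; plain end 0-14 mm clear of the lower lip, sides in line within 10 mm and 8 deg; keeper over both pins, centred within 6 mm, flat on the pile within 4 mm and 3 deg; all released, at rest (all of step 2 and angle between silver_bracket_mid's own z axis and vertical below 0.07 rad and x of silver_bracket_mid in the frame of cassette_mid between -0.03 and 0 m and y of silver_bracket_mid in the frame of cassette_mid between -0.015 and 0.015 m and horizontal distance between keeper_block and cassette_mid below 0.006 m and angle between the y axis of keeper_block and the y axis of cassette_mid, either way round below 0.08 rad and angle between keeper_block's own z axis and vertical below 0.05 rad and z of keeper_block in the frame of cassette_mid between 0.06 and 0.068 m and contact force between the fingers and silver_bracket below 0.05 N and linear speed of each of silver_bracket, blue_bracket, keeper below 0.02 m/s and contact force between the fingers and blue_bracket below 0.05 N and contact force between the fingers and keeper below 0.05 N); the robot touches nothing.
It fails at once if the blue bracket is dropped (falls free faster than 0.5 m/s) (contact force between the fingers and blue_bracket below 0.05 N and linear speed of blue_bracket above 0.5 m/s).
It fails at once if the red bracket is dropped (falls free faster than 0.5 m/s) (contact force between the fingers and red_bracket below 0.05 N and linear speed of red_bracket above 0.5 m/s).
It fails at once if the keeper plate is dropped (falls free faster than 0.5 m/s) (contact force between the fingers and keeper below 0.05 N and linear speed of keeper above 0.5 m/s).
It fails at once if the timer, beaker or tin is moved more than 25 mm or tipped (distance of any of timer, beaker, tin from where it was at the start of the episode above 0.025 m or angle between any of timer, beaker, tin's own z axis and vertical above 0.35 rad).
It also fails if it takes over 66 s, if anything falls off the work surface, if the arm or the gripper's body presses on something with over 40 N, if the wrist force passes 120 N, or if a joint passes its speed limit or range.

## Working session

There is one attempt and no reset: what is moved stays moved. The work goes in short steps, Python scripts to look and compute and a tool call to move; the robot and the scene stay as the last step left them, time stands still between calls to the robot, and variables do not carry over. Pictures are saved under pics/ and viewed, at most 10 in all, crops included, and the job is handed in when it is done.

Besides the shell and the picture viewer there is one more tool, called after ">>>" by a JSON object that holds its "op" and its "data". step_arm: Moves the arm, as the interface text tells. Its arguments: {"type":"object","properties":{"moves":{"type":"array","items":{"type":"array","items":{"type":"array","items":{"type":"number"}}}}},"required":["moves"]}

```bash
mkdir -p pics; python3 - <<'E'
from plant import ctrl, viewer
import cv2, numpy as np
print(ctrl.get_obs())
ims=[]
for n in ("scene","top"):
    p,d=viewer.snapshot(n); np.savez(f"{n}0.npz",p=p,d=d); cv2.imwrite(f"pics/{n}0.png",p)
    print(n,viewer.camera_info(n))
E
```

```text
{'clock': 0.0, 'joint_pos': array([ 8.03922941e+01,  2.05906508e+01,  6.34076772e-01, -2.23570650e-02,
       -7.01352709e+01, -1.65058818e+01]), 'qvel': array([-0.02729893,  0.04713773,  0.01761218,  0.01959246, -0.09984507,
        0.00316534]), 'tau': array([ 1.42080757e-03, -5.82723856e+01,  2.93050396e+01,  6.99701115e+00,
        7.12331981e-03, -1.60876893e-04]), 'tool_pos': array([0.29690905, 0.60564658, 0.2256268 ]), 'orientation': array([ 1.79905968e+02, -5.94622494e-03, -2.61211966e+01]), 'force': array([ 0.2587912 , -0.52250554,  0.73208934]), 'moment': array([-0.06646153, -0.0060689 , -0.03326944]), 'gripper_force': 0.0, 'opening': 0.0879689809060305}
scene {'camera_matrix': array([[474.5908769 ,   0.        , 314.35658269],
       [  0.        , 474.5908769 , 233.7700917 ],
       [  0.        ,   0.        ,   1.        ]]), 'eye': array([0.55243932, 0.61290704, 1.083828  ]), 'orientation': array([-147.69408057,    0.39979254,  178.57708799])}
top {'camera_matrix': array([[555.55635852,   0.        , 317.55689789],
       [  0.        , 555.55635852, 235.86936258],
       [  0.        ,   0.        ,   1.        ]]), 'eye': array([ 0.46761474, -0.02978794,  1.37633351]), 'orientation': array([-175.84570655,    0.22241382,  -90.64172427])}
```

View pics/top0.png

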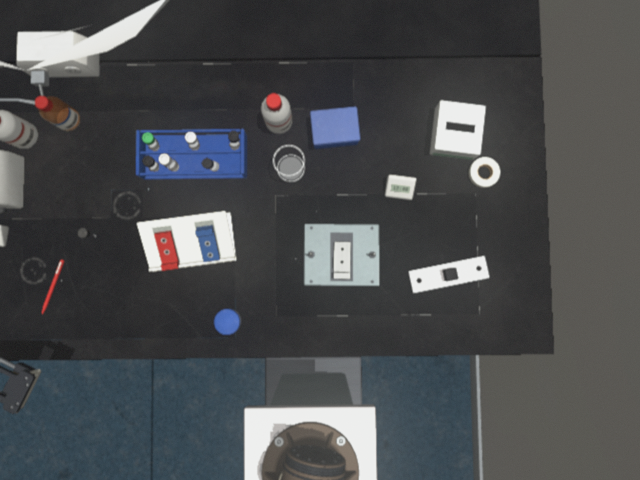

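View pics/scene0.png

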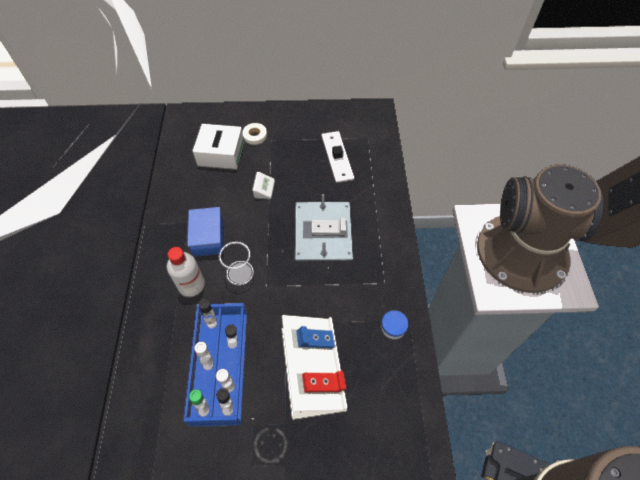

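```bash
cat > h.py <<'E'
import cv2, numpy as np
from scipy.spatial.transform import Rotation as Ro
def cam(i): return i["camera_matrix"],np.array(i["eye"]),Ro.from_euler('xyz',i["orientation"],degrees=True).as_matrix()
def cloud(i,d):
    K,e,R=cam(i); v,u=np.mgrid[:480,:640]
    return np.dstack([(u-K[0,2])/K[0,0]*d,(v-K[1,2])/K[1,1]*d,d])@R.T+e
def onplane(i,uv,z):
    K,e,R=cam(i); r=np.c_[np.asarray(uv,float),np.ones(len(uv))]@np.linalg.inv(K).T@R.T
    return e+r*((z-e[2])/r[:,2])[:,None]
def big(m):
    n,l,s,c=cv2.connectedComponentsWithStats(m.astype(np.uint8)); k=1+np.argmax(s[1:,4]); return l==k
def rect(P):
    """min-area rectangle of xy points: centre, long, short, yaw of long axis (deg, -90..90)"""
    r=cv2.minAreaRect((P[:,:2]*1000).astype(np.float32)); b=cv2.boxPoints(r)
    e=[b[1]-b[0],b[2]-b[1]]; e=sorted(e,key=np.linalg.norm); a=np.degrees(np.arctan2(e[1][1],e[1][0]))
    return np.round(r[0],1),*[round(float(np.linalg.norm(x)),1) for x in e[::-1]],round((a+90)%180-90,1)
E
python3 - <<'E'
from plant import viewer
from h import *
for n,boxes in (("top",dict(rack=(130,205,240,275),blue=(190,222,220,265),red=(145,225,185,272),cass=(300,220,385,290),silver=(328,230,356,285),keep=(400,250,495,298))),
                ("scene",dict(blue=(295,322,340,352),red=(297,365,350,395),cass=(290,195,358,265),silver=(300,213,352,242),keep=(315,125,358,185)))):
    z=np.load(n+"0.npz"); p=z["p"]; W=cloud(viewer.camera_info(n),z["d"]); h=cv2.cvtColor(p,cv2.COLOR_BGR2HSV)
    H,S,V=[h[...,k].astype(int) for k in range(3)]
    print(n)
    for k,(x0,y0,x1,y1) in boxes.items():
        b=np.zeros((480,640),bool); b[y0:y1,x0:x1]=1
        m={"blue":(S>120)&(abs(H-110)<15),"red":(S>120)&((H<10)|(H>170))}.get(k, V>90)&b
        if k=="silver": m&=(W[...,2]>.016)&(S<40)&(V>140)
        m=big(m); P=W[m]; 
        print(k,m.sum(),*rect(P),"z pct",np.round(np.percentile(P[:,2]*1000,[2,25,50,75,98]),1))
        if k in("blue","red"):
            A=np.c_[P[:,:2],np.ones(len(P))]
            c=np.median(P,0); print("  med",np.round(c*1000,1))
            for lo in np.arange(P[:,0].min(),P[:,0].max(),.012):
                q=P[abs(P[:,0]-lo-.006)<.006]; print("   x",round(lo*1000+6),"z",np.round(np.percentile(q[:,2]*1000,[10,50,90])),"y",np.round(np.percentile(q[:,1]*1000,[3,50,97]),1))
E
python3 - <<'E'
import cv2,sys
sys.path.insert(0,'.')
p=cv2.imread('pics/top0.png'); s=cv2.imread('pics/scene0.png')
a=cv2.resize(p[200:340,130:500],(800,303),interpolation=cv2.INTER_CUBIC); b=cv2.resize(s[120:420,180:400],None,fx=1,fy=1)
cv2.imwrite('pics/crop0.png',a)
E
```

```text
top
rack 4801 [555.9 196.8] 460.2 157.5 87.6 z pct [-0.2 35.6 53.3 69.8 86. ]
blue 343 [526.1 111.4] 296.7 73.5 81.4 z pct [35.6 47.8 57.4 69.6 92.5]
  med [549.  234.5  57.4]Traceback (most recent call last):
  File "<stdin>", line 18, in <module>
    return _quantile_unchecked(
        a, q, axis, out, overwrite_input, method, keepdims, weights)
    return _ureduce(a,
                    func=_quantile_ureduce_func,
    ...<5 lines>...
                    overwrite_input=overwrite_input,
                    method=method)
    r = func(a, **kwargs)
    result = _quantile(arr,
                       quantiles=q,
    ...<2 lines>...
                       out=out,
                       weights=wgt)
    slices_having_nans = np.isnan(arr[-1, ...])
                                  ~~~^^^^^^^^^
IndexError: index -1 is out of bounds for axis 0 with size 0
```

View pics/crop0.png

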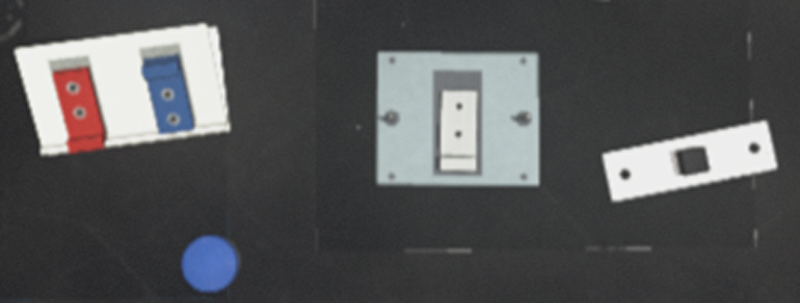

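```bash
python3 - <<'E'
from plant import viewer
from h import *
for n,boxes in (("top",dict(rack=(130,205,240,275),blue=(190,222,220,265),red=(145,225,185,272),cass=(300,220,385,290),silver=(328,230,356,285),keep=(400,250,495,298),block=(438,264,462,284))),
                ("scene",dict(blue=(295,322,340,352),red=(297,365,350,395),cass=(290,195,358,265),silver=(300,213,352,242),keep=(315,125,358,185)))):
    z=np.load(n+"0.npz"); p=z["p"]; d=z["d"]; W=cloud(viewer.camera_info(n),d); h=cv2.cvtColor(p,cv2.COLOR_BGR2HSV)
    H,S,V=[h[...,k].astype(int) for k in range(3)]
    print(n)
    for k,(x0,y0,x1,y1) in boxes.items():
        b=np.zeros((480,640),bool); b[y0:y1,x0:x1]=1; b&=(d>.3)
        m={"blue":(S>120)&(abs(H-110)<15),"red":(S>120)&((H<10)|(H>170)),"block":W[...,2]>.028}.get(k, V>90)&b
        if k=="silver": m&=(W[...,2]>.016)&(S<40)&(V>140)
        m=big(m); P=W[m]; P=P[np.all(abs(P-np.median(P,0))<.14,1)]
        print(k,m.sum(),*rect(P),"med",np.round(np.median(P,0)*1000,1),"z pct",np.round(np.percentile(P[:,2]*1000,[2,25,50,75,98]),1))
        if k in("blue","red"):
            for lo in np.arange(P[:,0].min(),P[:,0].max(),.012):
                q=P[abs(P[:,0]-lo-.006)<.006]
                if len(q)>5: print("   x",round(lo*1000+6),"z",np.round(np.percentile(q[:,2]*1000,[10,50,90])),"y",np.round(np.percentile(q[:,1]*1000,[3,50,97]),1))
E
```

```text
top
rack 4780 [558.9 300.6] 236.7 130.9 -83.1 med [557.  285.7  53.2] z pct [-0.3 35.6 53.2 69.6 84.5]
blue 342 [544.7 235.5] 68.0 35.9 5.7 med [549.1 234.5  57.3] z pct [35.6 47.8 57.3 69.2 92. ]
   x 516 z [33. 38. 43.] y [215.7 231.  248.9]
   x 528 z [42. 46. 49.] y [216.5 230.3 249.8]
   x 540 z [48. 52. 57.] y [217.8 231.7 252.6]
   x 552 z [55. 59. 64.] y [218.6 228.2 252.6]
   x 564 z [61. 66. 86.] y [221.6 236.7 254.6]
   x 576 z [84. 88. 92.] y [221.4 236.  253.5]
red 559 [531.1 334.5] 88.9 49.4 -1.5 med [531.6 332.7  54.3] z pct [ 4.9 47.9 54.3 66.6 78.5]
   x 493 z [ 3. 48. 53.] y [311.4 333.2 351.3]
   x 505 z [41. 46. 52.] y [312.8 328.7 348.1]
   x 517 z [42. 47. 51.] y [312.8 332.3 350.3]
   x 529 z [50. 54. 57.] y [314.4 327.2 351.8]
   x 541 z [56. 60. 65.] y [316.6 334.1 352. ]
   x 553 z [62. 66. 70.] y [317.9 332.4 354.5]
   x 565 z [69. 74. 78.] y [319.2 337.4 356.3]
   x 577 z [74. 77. 79.] y [321.3 333.3 351.7]
cass 4669 [522.  -84.5] 186.2 153.5 89.3 med [520.  -83.4   8.6] z pct [ 1.5  6.5  8.6 11.3 33.3]
silver 581 [507.7 -84.4] 90.0 39.4 -1.0 med [506.7 -8
[... 743 characters left out ...]
 [38.9 47.1 55.  67.9 78. ]
   x 488 z [43. 46. 49.] y [311.8 336.4 350.9]
   x 500 z [42. 48. 52.] y [314.9 334.6 352.1]
   x 512 z [41. 44. 47.] y [316.4 338.  353.6]
   x 524 z [46. 50. 55.] y [318.6 336.4 355.2]
   x 536 z [53. 58. 61.] y [320.1 343.  356.6]
   x 548 z [60. 64. 68.] y [321.1 341.1 357.9]
   x 560 z [68. 72. 75.] y [323.1 342.4 359.7]
   x 572 z [69. 75. 78.] y [324.7 342.6 360.2]
cass 3261 [519.5 -82.4] 187.8 154.4 88.9 med [520.1 -70.    8.5] z pct [ 2.2  6.7  8.5 10.8 35.7]
silver 437 [505.2 -82.3] 88.4 44.4 -2.9 med [504.2 -82.1  22.7] z pct [17.8 20.8 22.7 24.8 37.6]
keep 907 [ 468.2 -351.5] 208.8 61.4 -79.1 med [ 468.3 -328.6    7.3] z pct [-2.   5.3  7.3  9.2 34. ]
```

>>> {"op": "step_arm", "data": {"moves": [[[2.2,-3.2,0.5,0.058,8],[2.2,-3.2,0.5,0.058,8],[2.2,-3.2,0.5,0.058,8],[2.2,-3.2,0.5,0.058,8],[2.2,-3.2,0.5,0.058,8],[2.2,-3.2,0.5,0.058,8],[2.2,-3.2,0.5,0.058,8],[2.2,-3.2,0.5,0.058,8],[2.2,-3.2,0.5,0.058,8],[2.2,-3.2,0.5,0.058,6]]]}}

```text
clock: 1.1
tool_pos: [0.5176, 0.2845, 0.2765]
orientation: [180.0, 0.0, 7.3]
force: [0.6, 0.3, 0.9]
opening: 0.076
gripper_force: 0.0
```

```bash
python3 - <<'E'
from plant import ctrl, viewer
from h import *
i=viewer.camera_info("wrist"); p,d=viewer.snapshot("wrist"); o=ctrl.get_obs(); print(o["tool_pos"],o["orientation"],o["clock"],i)
np.savez("w1.npz",p=p,d=d); cv2.imwrite("pics/w1.png",p)
E
```

```text
[0.52000025 0.28095485 0.27747198] [ 1.79927105e+02 -3.58995945e-02  7.36710723e+00] 1.15 {'camera_matrix': array([[381.67354426,   0.        , 314.35434905],
       [  0.        , 381.67354426, 236.15672161],
       [  0.        ,   0.        ,   1.        ]]), 'eye': array([0.60056745, 0.29520635, 0.43565772]), 'orientation': array([ 1.62158066e+02,  5.45259749e-02, -8.27364963e+01])}
```

View pics/w1.png

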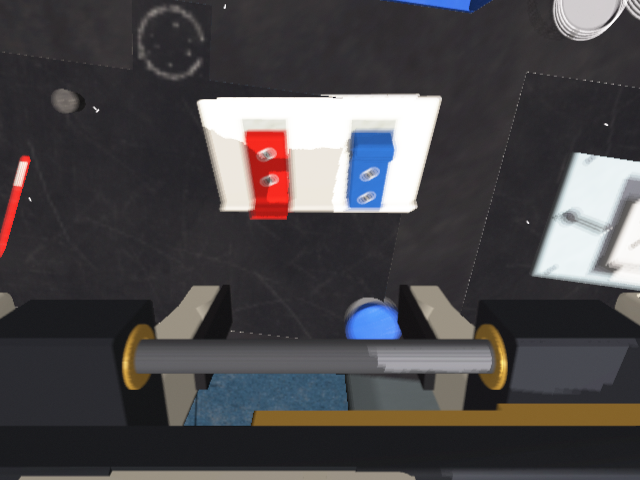

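```bash
cat > wb.py <<'E'
from plant import ctrl, viewer
from h import *
def look(n,name=None):
    i=viewer.camera_info(n); p,d=viewer.snapshot(n)
    if name: cv2.imwrite(f"pics/{name}.png",p)
    h=cv2.cvtColor(p,cv2.COLOR_BGR2HSV); return i,p,d,cloud(i,d),*[h[...,k].astype(int) for k in range(3)]
def colour(c,S,H,V): return (S>110)&(V>50)&((abs(H-110)<14) if c=="blue" else ((H<10)|(H>170)))
E
python3 - <<'E'
from wb import *
i,p,d,W,H,S,V=look("wrist"); o=ctrl.get_obs(); print(o["tool_pos"],o["orientation"])
for c in("blue","red"):
    m=colour(c,S,H,V)&(d>.2)&(abs(W[...,0]-.54)<.1)&(abs(W[...,1]-.285)<.12)&(W[...,2]>.02); m=big(m); P=W[m]
    a=np.radians(7.3); ux=np.array([np.cos(a),np.sin(a)]); uy=np.array([-ux[1],ux[0]])
    s=P[:,:2]@ux; t=P[:,:2]@uy
    print(c,m.sum(),"s",np.round(np.percentile(s,[1,50,99])*1000,1))
    for lo in np.arange(s.min(),s.max(),.01):
        k=abs(s-lo-.005)<.005
        if k.sum()>15: print("  s",round((lo+.005)*1000),"z",np.round(np.percentile(P[k,2],[5,50,95])*1000,1),"t",np.round(np.percentile(t[k],[2,98])*1000,1))
m=(S<60)&(V>150)&(d>.2)&(abs(W[...,0]-.54)<.12)&(abs(W[...,1]-.285)<.16)&(W[...,2]>.015);P=W[big(m)];print(rect(P),np.percentile(P[:,2],[1,99]))
q=P[P[:,2]>.03]; A=np.c_[q[:,:2],np.ones(len(q))]; c=np.linalg.lstsq(A,q[:,2],rcond=None)[0]
for _ in range(5):
    k=abs(A@c-q[:,2])<.003; c=np.linalg.lstsq(A[k],q[k,2],rcond=None)[0]
print("plane",c,np.degrees(np.arctan(np.hypot(*c[:2]))),np.degrees(np.arctan2(c[1],c[0])))
E
```

```text
[0.51898172 0.28283219 0.27701605] [ 1.79978492e+02 -2.68252474e-02  7.02010040e+00]
blue 2908 s [534.  584.1 615.3]
  s 539 z [35.5 38.3 41.2] t [148.8 186.2]
  s 549 z [40.1 44.2 47. ] t [148.9 186.5]
  s 559 z [46.7 50.1 52.9] t [149.  186.4]
  s 569 z [52.5 55.4 58.5] t [148.6 186.4]
  s 579 z [58.5 62.  64.5] t [148.5 186.3]
  s 589 z [63.9 66.8 86.1] t [148.6 186.2]
  s 599 z [85.2 88.8 91.2] t [148.4 186.2]
  s 609 z [73.4 81.6 88.8] t [148.4 186.1]
  s 619 z [69.  71.2 73.4] t [148.1 185.3]
red 3357 s [527.1 576.4 616.1]
  s 531 z [46.3 49.6 52.7] t [246.6 284.9]
  s 541 z [43.3 47.4 53. ] t [246.5 284.9]
  s 551 z [42.9 45.4 48.3] t [246.1 284.9]
  s 561 z [48.3 51.  53.7] t [246.1 285.3]
  s 571 z [54.  57.3 59.8] t [246.1 284.9]
  s 581 z [59.5 62.6 65.6] t [245.7 284.9]
  s 591 z [65.4 68.1 71.1] t [245.8 284.7]
  s 601 z [71.3 74.5 77. ] t [245.9 284.9]
  s 611 z [69.6 76.9 79.6] t [245.9 284.6]
  s 621 z [65.7 67.6 69.4] t [260.5 283.7]
(array([554.4, 289.5]), 209.7, 114.4, np.float32(-83.1)) [0.02274217 0.08143119]
plane [ 0.56928408  0.06944678 -0.2858036 ] 29.834457617335637 6.955128853530868
```

>>> {"op": "step_arm", "data": {"moves": [[[1.3,-1.4,-2,0,6],[1.3,-1.4,-3,0,6],[1.4,-1.4,-3,0,6],[0,0,-3,0,6],[0,0,-3,0,6],[0,0,-2,0,6],[0,0,0,0,6],[0,0,0,0,6]]]}}

```text
clock: 2.0
tool_pos: [0.5571, 0.2443, 0.1167]
orientation: [180.0, 0.0, 7.1]
force: [-0.6, 0.2, 0.7]
opening: 0.0602
gripper_force: 0.0
```

```bash
python3 - <<'E'
from plant import ctrl
o=ctrl.get_obs(); print(o["tool_pos"],o["orientation"],o["opening"],o["force"])
E
```

```text
[0.55713943 0.2443066  0.1167055 ] [1.79962835e+02 2.36982425e-02 7.13249407e+00] 0.06021971120322986 [-0.64396485  0.19950259  0.6967433 ]
```

>>> {"op": "step_arm", "data": {"moves": [[[0.1,-0.4,-2,0,6],[0.1,0,-2,0,6],[0,0,-1,0,6],[0,0,-0.7,0,6],[0,0,-0.3,0,6],[0,0,0,0,3],[0,0,0,0,3],[0,0,0,0,3],[0,0,0,0,3],[0,0,0,0,3]]]}}

```text
clock: 3.0
tool_pos: [0.5595, 0.2402, 0.0573]
orientation: [-180.0, -0.1, 7.1]
force: [-0.7, -0.7, 3.9]
opening: 0.0398
gripper_force: 29.9
```

>>> {"op": "step_arm", "data": {"moves": [[[0,0,1,0,3],[0,0,2,0,3],[0,0,3,0,3],[0,-1,3,0,3],[-1,-3,1,-0.03,3],[-1,-3,0,-0.04,3],[-1,-3,0,-0.04,3],[-0.9,-3,0,-0.03,3],[0,-1.5,0,0,3],[0,0,0,0,3]]]}}

```text
clock: 4.0
tool_pos: [0.5198, 0.0935, 0.1571]
orientation: [-180.0, -0.0, -1.0]
force: [-0.4, 1.5, -2.0]
opening: 0.0396
gripper_force: 29.9
```

```bash
python3 - <<'E'
from wb import *
i,p,d,W,H,S,V=look("wrist","w2"); o=ctrl.get_obs(); print(o["tool_pos"],o["orientation"],o["force"])
m=big(colour("blue",S,H,V)&(d>.1)&(W[...,1]>.03)&(W[...,1]<.16)&(W[...,0]<.65)); P=W[m]; print(rect(P),np.percentile(P[:,2],[2,50,98]))
# cassette & silver
b=(W[...,1]<.06)&(W[...,0]<.66)&(d>.2)
m=big(b&(V>90)&(W[...,2]>.003)); print("cass",rect(W[m]))
m=big(b&(V>140)&(S<40)&(W[...,2]>.017)&(W[...,1]<-.04)); print("silver",rect(W[m]))
E
```

```text
[0.52030877 0.09454888 0.15706119] [-1.79974984e+02 -3.27612560e-02 -9.58663450e-01] [ 0.53194972  0.09661371 -1.1892491 ]
(array([524. ,  93.9]), 53.6, 39.9, np.float32(-0.5)) [0.15370417 0.18175795 0.19058823]
cass (array([520.3, -82.3]), 184.2, 149.1, np.float32(89.0))
silver (array([512.9, -83.3]), 76.2, 41.1, np.float32(-2.4))
```

View pics/w2.png

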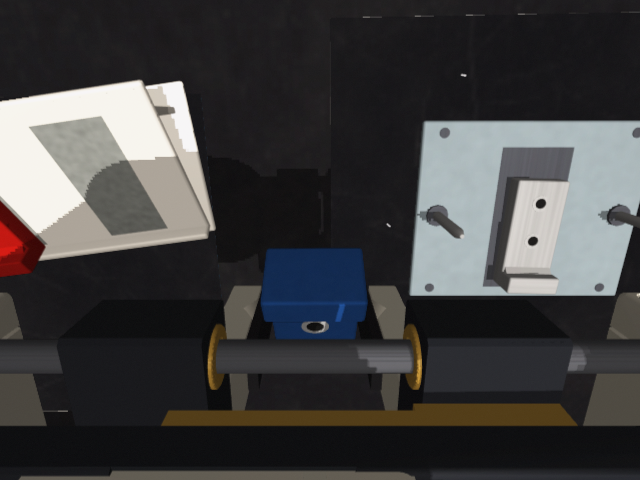

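>>> {"op": "step_arm", "data": {"moves": [[[0,0,-4,0,3],[0,0,-4,0,3],[0,0,-2.7,0,3],[0,0,-1,0,3],[0.2,0,-0.5,0,3],[0.2,0,-0.5,0,3],[0.2,0,-0.5,0,3],[0.2,0,-0.4,0,3],[0.1,0,-0.4,0,3],[0.1,0,-0.3,0,3]]]}}

```text
clock: 5.05
tool_pos: [0.5318, 0.0957, 0.0142]
orientation: [-179.9, -0.2, -0.9]
force: [3.0, 0.2, 4.0]
opening: 0.0398
gripper_force: 30.0
```

Commanded z is now 14 mm; continue down to about 7 and release.

>>> {"op": "step_arm", "data": {"moves": [[[0,0,-0.3,0,3],[0,0,-0.2,0,3],[0,0,-0.1,0,3],[0,0,-0.1,0,3],[0,0,0,0,3]]]}}

```text
clock: 5.55
tool_pos: [0.5301, 0.0952, 0.0065]
orientation: [-180.0, -0.0, -0.9]
force: [2.8, 0.1, 3.1]
opening: 0.0396
gripper_force: 30.0
```

```bash
python3 - <<'E'
from wb import *
i,p,d,W,H,S,V=look("wrist"); o=ctrl.get_obs(); print(o["tool_pos"],o["orientation"],o["force"])
m=big(colour("blue",S,H,V)&(d>.1)&(W[...,1]>.03)&(W[...,1]<.16)&(W[...,0]<.65)); P=W[m]; print(rect(P))
for lo in np.arange(.52,.60,.008):
    q=P[abs(P[:,0]-lo)<.004]
    if len(q)>9: print(round(lo,3),np.round(np.percentile(q[:,2],[5,50,95])*1000,1))
E
```

```text
[0.53009416 0.0951966  0.00655327] [-1.79990634e+02 -8.68765891e-04 -9.09983026e-01] [2.33318535 1.91805861 3.17583405]
(array([534.7,  97.4]), 50.2, 44.0, np.float32(-0.8))
0.52 [14.8 15.7 16.6]
0.528 [14.9 15.8 16.7]
0.536 [15.  16.  16.9]
0.544 [28.5 29.6 30.5]
0.552 [28.8 29.7 30.7]
0.56 [ 4.7 21.8 30.2]
```

>>> {"op": "step_arm", "data": {"moves": [[[0,0,0,0,5],[0,0,0,0,5.5],[0,0,0,0,5.5],[-0.6,0,-0.2,0,5.5],[-0.6,0,0,0,5.5],[0,0,0,0,3],[0,0,0,0,3],[0,0,0,0,3],[0,0,0,0,3],[0,0,0,0,3]]]}}

```text
clock: 6.6
tool_pos: [0.5182, 0.0952, 0.0047]
orientation: [-180.0, -0.0, -0.9]
force: [-1.6, 1.5, 3.0]
opening: 0.0397
gripper_force: 30.0
```

>>> {"op": "step_arm", "data": {"moves": [[[0,0,1,0,3],[0,0,2,0,3],[0,0,4,0,3],[0,0,4,0,3],[-1,-4,1,0,3],[-1,-4,0,0,3],[-0.5,-2,0,0,3],[0,0,0,0,3],[0,0,0,0,3]]]}}

```text
clock: 7.5
tool_pos: [0.4932, -0.0054, 0.1251]
orientation: [-180.0, -0.0, -1.0]
force: [0.4, 1.5, -1.2]
opening: 0.0399
gripper_force: 30.0
```

```bash
python3 - <<'E'
from wb import *
i,p,d,W,H,S,V=look("wrist","w3"); o=ctrl.get_obs(); print(o["tool_pos"],o["orientation"],o["force"],o["clock"])
np.savez("w3.npz",p=p,d=d,W=W)
m=big(colour("blue",S,H,V)&(d>.1)&(W[...,2]>.05)&(W[...,0]<.65)); P=W[m]; print(rect(P[P[:,2]>np.percentile(P[:,2],97)-.005]))
for lo in np.arange(.45,.60,.006):
    q=P[abs(P[:,0]-lo)<.003]
    if len(q)>9: print(round(lo,3),np.round(np.percentile(q[:,2],[5,50,95])*1000,1))
b=(W[...,1]<.04)&(W[...,0]<.66)&(d>.1)
m=big(b&(V>90)&(W[...,2]>.003)&(W[...,2]<.012)); print("cass",rect(W[m]))
m=big(b&(V>140)&(S<40)&(W[...,2]>.017)&(W[...,2]<.045)&(W[...,1]<-.04)&(W[...,1]>-.14)); print("silver",m.sum(),rect(W[m])); Q=W[m]
for lo in np.arange(.46,.57,.01):
    q=Q[abs(Q[:,0]-lo)<.005]
    if len(q)>9: print(round(lo,3),np.round(np.percentile(q[:,2],[5,50,95])*1000,1),np.round(np.percentile(q[:,1],[2,98])*1000,1))
E
```

```text
[ 0.49342387 -0.0048321   0.12498919] [-1.79984751e+02 -3.96668848e-02 -9.31486059e-01] [ 0.56478408 -0.39716268 -2.34205412] 7.55
(array([527.4,  -5.7]), 40.0, 14.3, np.float32(89.1))
0.48 [134.5 135.4 136.3]
0.486 [134.5 135.5 136.4]
0.492 [134.5 135.5 136.4]
0.498 [134.5 135.5 136.4]
0.504 [134.5 135.5 136.4]
0.51 [134.5 135.4 136.4]
0.516 [134.6 135.6 136.5]
0.522 [148.  149.  149.9]
0.528 [148.1 149.1 150. ]
0.534 [125.3 143.3 149.5]
cass (array([520.6, -82.4]), 184.4, 149.5, np.float32(88.7))
silver 5967 (array([512.8, -83. ]), 76.4, 40.3, np.float32(-2.6))
0.47 [25.5 26.6 27.7] [-99.7 -86.9]
0.48 [22.1 23.5 26.6] [-100.2  -62.5]
0.49 [21.9 23.  24.1] [-100.9  -62.7]
0.5 [21.9 23.  24.2] [-101.4  -63.2]
0.51 [21.9 23.  24.2] [-101.6  -63.5]
0.52 [21.9 23.  24.2] [-102.2  -63.9]
0.53 [21.8 23.  24.2] [-102.4  -64.3]
0.54 [21.8 23.  24.1] [-102.9  -64.8]
0.55 [20.2 22.8 24. ] [-103.   -65.2]
```

View pics/w3.png

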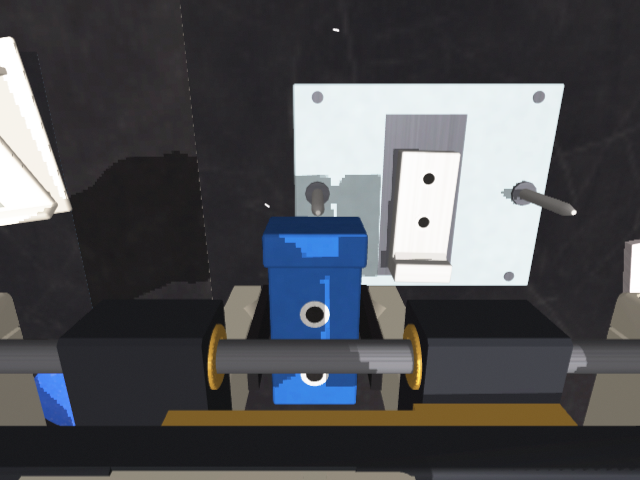

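>>> {"op": "step_arm", "data": {"moves": [[[1.2,-3,0,-0.013,3],[1.2,-3,0,-0.013,3],[1.2,-1.9,0,0,3],[0,0,-3,0,3],[0,0,-3,0,3],[0,0,-2,0,3],[0,0,-0.9,0,3],[0,0,-0.4,0,3],[0,0,0,0,3],[0,0,0,0,3]]]}}

```text
clock: 8.55
tool_pos: [0.53, -0.0836, 0.0325]
orientation: [-180.0, -0.1, -2.4]
force: [-0.8, 0.6, -1.2]
opening: 0.0394
gripper_force: 30.0
```

```bash
cat > chk.py <<'E'
from wb import *
def lipchk(c,zlip,tol=.006):
    """lip top / silver poses seen from the wrist near the cassette"""
    i,p,d,W,H,S,V=look("wrist"); o=ctrl.get_obs(); print(o["tool_pos"],o["orientation"],o["force"],o["clock"])
    b=(W[...,1]<.02)&(W[...,1]>-.18)&(W[...,0]<.66)&(d>.1)
    m=colour(c,S,H,V)&b; Z=np.percentile(W[m][:,2],99); print(c,"top z",Z)
    print(" lip",rect(W[big(m&(abs(W[...,2]-zlip)<tol))])); print(" all",rect(W[big(m)]))
    m=b&(V>120)&(S<45)&(abs(W[...,2]-.023)<.004)&(abs(W[...,1]+.083)<.03)
    if m.sum()>20: print(" silver top seen",rect(W[big(m)]))
    m=b&(V>90)&(abs(W[...,2]-.0085)<.004); print(" cass",rect(W[big(m)]))
E
python3 -c "
from chk import *
lipchk('blue',.056,.005)"
```

```text
[ 0.52998593 -0.08364134  0.03262651] [-1.79982402e+02 -1.05568407e-01 -2.36937616e+00] [-0.79404146 -0.47529308 -1.71703192] 8.6
blue top z 0.05748882851679244
 lip (array([564.2, -84.7]), 39.9, 14.3, np.float32(87.6))
 all (array([534.5, -80.2]), 74.0, 46.7, np.float32(-2.0))
 cass (array([555. , -83.1]), 184.2, 80.4, np.float32(89.1))
```

>>> {"op": "step_arm", "data": {"moves": [[[0,0,-0.3,0,3],[0,0,-0.1,0,3],[0,0,-0.1,0,3],[0,0,-0.1,0,3],[0,0,0,0,3]]]}}

```text
clock: 9.1
tool_pos: [0.5292, -0.084, 0.0266]
orientation: [180.0, -0.0, -2.4]
force: [-3.8, 1.4, 11.2]
opening: 0.0393
gripper_force: 30.0
```

Contact (11 N up). Release, open modestly, rise, and look.

>>> {"op": "step_arm", "data": {"moves": [[[0,0,0,0,4.5],[0,0,0,0,5.5],[0,0,0,0,5.5],[0,0,1,0,5.5],[0,0,3,0,5.5],[0,0,4,0,5.5],[-2,3,4,0,5.5],[-3,4,0,0,5.5],[0,0,0,0,5.5]]]}}

```text
clock: 10.0
tool_pos: [0.4787, -0.0132, 0.1447]
orientation: [-179.9, -0.2, -2.2]
force: [-0.0, -0.2, 0.3]
opening: 0.0552
gripper_force: 0.0
```

```bash
cat >> chk.py <<'E'
def pile(c):
    i,p,d,W,H,S,V=look("wrist"); o=ctrl.get_obs(); print(o["tool_pos"],o["orientation"],o["clock"])
    b=(W[...,1]<-.04)&(W[...,1]>-.13)&(W[...,0]<.66)&(d>.1)
    for k,m in ((c,colour(c,S,H,V)),("silver",(V>120)&(S<45)&(W[...,2]>.017))):
        m=b&m; 
        if m.sum()<50: continue
        P=W[big(m)]; print(k,rect(P))
        for lo in np.arange(P[:,0].min(),P[:,0].max(),.008):
            q=P[abs(P[:,0]-lo-.004)<.004]
            if len(q)>9: print("  ",round(lo+.004,3),np.round(np.percentile(q[:,2],[5,50,95])*1000,1),np.round(np.percentile(q[:,1],[2,98])*1000,1))
E
python3 -c "
from chk import *
pile('blue')"
```

```text
[ 0.47977077 -0.0142431   0.14434538] [-1.79923095e+02 -1.35973244e-01 -2.18844853e+00] 10.05
blue (array([526.3, -89.7]), 91.4, 53.7, np.float32(-2.9))
   0.484 [35.8 37.  38.1] [-100.3  -61.8]
   0.492 [35.2 37.  38.1] [-100.7  -61.9]
   0.5 [34.5 36.9 38. ] [-101.5  -62.3]
   0.508 [35.5 36.9 38.1] [-101.5  -62.7]
   0.516 [35.4 36.9 38.1] [-101.6  -63. ]
   0.524 [35.4 37.  38.1] [-102.2  -63.4]
   0.532 [35.3 37.  38.1] [-102.5  -63.6]
   0.54 [35.4 36.9 38.2] [-102.7  -64.1]
   0.548 [35.5 37.  38.3] [-103.2  -64.4]
   0.556 [36.  49.1 51.5] [-102.9  -64.8]
   0.564 [39.6 50.5 51.7] [-103.7  -64.9]
   0.572 [ 8.8 49.8 51.4] [-103.4  -65.3]
silver (array([487.5, -51.3]), 12.5, 8.7, np.float32(-69.4))
   0.485 [153.2 173.4 189.5] [-56.6 -44.8]
```

>>> {"op": "step_arm", "data": {"moves": [[[0.7,4.4,0,0.02,6],[0.7,4.4,0,0.02,6],[0.7,4.4,0,0.02,6],[0.7,4.4,0,0.02,6],[0.7,4.4,0,0.02,6],[0.7,4.4,0,0.02,6],[0.7,4.3,0,0.02,6],[0.7,4.3,0,0.024,6],[0,0,-2,0,6],[0,0,0,0,6]]]}}

```text
clock: 11.05
tool_pos: [0.5355, 0.3333, 0.1195]
orientation: [179.8, 0.3, 7.0]
force: [-0.7, -0.3, -1.1]
opening: 0.0602
gripper_force: 0.0
```

>>> {"op": "step_arm", "data": {"moves": [[[0,0,0,0,6],[0,0,0,0,6]]]}}

```text
clock: 11.25
tool_pos: [0.5371, 0.3331, 0.1236]
orientation: [-180.0, -0.0, 6.9]
force: [0.5, 1.1, 0.0]
opening: 0.0596
gripper_force: 0.0
```

>>> {"op": "step_arm", "data": {"moves": [[[0,0.3,-2,0.004,6],[0,0,-2,0,6],[0,0,-2,0,6],[0,0,-0.8,0,6],[0,0,-0.4,0,6],[0,0,0,0,6],[0,0,0,0,3],[0,0,0,0,3],[0,0,0,0,3],[0,0,0,0,3]]]}}

```text
clock: 12.25
tool_pos: [0.5368, 0.3371, 0.0514]
orientation: [-180.0, -0.0, 7.2]
force: [0.1, -0.5, 4.2]
opening: 0.0398
gripper_force: 30.0
```

>>> {"op": "step_arm", "data": {"moves": [[[0,0,0,0,3],[0,0,0.5,0,3],[0,0,2,0,3],[0,0,3,0,3],[0,0,3,0,3],[0,-3,1,-0.03,3],[0,-4,0,-0.03,3],[0,-4,0,-0.03,3],[0,-4,0,-0.03,3],[0,-4,0,-0.043,3]]]}}

```text
clock: 13.25
tool_pos: [0.536, 0.1454, 0.1457]
orientation: [-180.0, 0.0, -2.2]
force: [1.3, 0.1, -0.9]
opening: 0.0395
gripper_force: 30.0
```

>>> {"op": "step_arm", "data": {"moves": [[[0,-3,0,0,3],[0,-2,0,0,3],[0,0,0,0,3],[0,0,0,0,3]]]}}

```text
clock: 13.65
tool_pos: [0.5365, 0.0966, 0.1458]
orientation: [-180.0, 0.0, -2.2]
force: [0.4, 1.1, -1.2]
opening: 0.0395
gripper_force: 30.0
```

```bash
cat >> chk.py <<'E'
def held(c):
    i,p,d,W,H,S,V=look("wrist"); o=ctrl.get_obs(); print(o["tool_pos"],o["orientation"],o["force"],o["clock"]); T=o["tool_pos"]
    m=big(colour(c,S,H,V)&(d>.1)&(np.linalg.norm(W-T,axis=2)<.1)); P=W[m]; print(rect(P))
    for lo in np.arange(P[:,0].min(),P[:,0].max(),.008):
        q=P[abs(P[:,0]-lo-.004)<.004]
        if len(q)>9: print("  dx",round((lo+.004-T[0])*1000,1),"z",np.round(np.percentile(q[:,2],[5,50,95])*1000,1),"y",np.round(np.percentile(q[:,1],[2,98])*1000,1))
E
python3 -c "
from chk import *
held('red')"
```

```text
[0.53660959 0.09718435 0.14576522] [-1.79985799e+02 -5.08066308e-03 -2.12741149e+00] [-0.08756428  0.19717325 -1.44950568] 13.7
(array([545.6,  97.4]), 65.3, 41.9, np.float32(-2.1))
  dx -20.4 z [140.2 142.3 144.1] y [ 78.6 116.5]
  dx -12.4 z [144.2 146.1 148.7] y [ 78.2 116.3]
  dx -4.4 z [148.8 151.3 153.4] y [ 78.1 116.3]
  dx 3.6 z [153.4 155.7 157.8] y [ 77.9 115.8]
  dx 11.6 z [157.9 160.2 162.6] y [ 77.6 115.6]
  dx 19.6 z [162.7 165.  167.3] y [ 76.9 115.3]
  dx 27.6 z [167.3 169.7 171.8] y [ 77.  114.8]
  dx 35.6 z [165.4 170.9 173.4] y [ 76.6 114.5]
  dx 43.6 z [161.6 163.8 165.9] y [ 77.5 114.4]
```

>>> {"op": "step_arm", "data": {"moves": [[[0,0,-4,0,3],[0,0,-4,0,3],[0,0,-2.3,0,3],[0,0,-1,0,3],[0.1,0,-0.5,0,3],[0.1,0,-0.5,0,3],[0.1,0,-0.5,0,3],[0.1,0,-0.5,0,3],[0.1,0,-0.3,0,3],[0,0,-0.2,0,3]]]}}

```text
clock: 14.7
tool_pos: [0.5446, 0.0981, 0.0097]
orientation: [-179.9, -0.3, -2.1]
force: [4.3, -1.1, 5.2]
opening: 0.0396
gripper_force: 30.0
```

>>> {"op": "step_arm", "data": {"moves": [[[0,0,-0.2,0,3],[0,0,-0.1,0,3],[0,0,0,0,3],[0,0,0,0,3]]]}}

```text
clock: 15.1
tool_pos: [0.544, 0.0982, 0.0064]
orientation: [-179.9, -0.3, -2.1]
force: [3.8, -0.8, 4.7]
opening: 0.0397
gripper_force: 30.0
```

```bash
python3 -c "
from chk import *
held('red')"
```

```text
[0.54400957 0.09822649 0.00642713] [-179.86480712   -0.26613557   -2.06660983] [ 4.3719746  -0.19467408  5.20083454] 15.15
(array([555.6,  98.4]), 62.4, 43.5, np.float32(-1.8))
  dx -14.9 z [14.2 15.1 16.1] y [ 79.4 118. ]
  dx -6.9 z [14.4 15.3 16.2] y [ 79.6 118.3]
  dx 1.1 z [14.3 15.2 16.2] y [ 79.2 117.6]
  dx 9.1 z [14.3 15.3 16.2] y [ 79.1 117.8]
  dx 17.1 z [14.3 15.3 16.3] y [ 78.8 117.2]
  dx 25.1 z [14.3 15.3 16.4] y [ 78.2 117. ]
  dx 33.1 z [14.3 15.4 16.4] y [ 78.3 116.7]
  dx 41.1 z [ 3.8 14.8 16.2] y [ 78.3 116.1]
```

>>> {"op": "step_arm", "data": {"moves": [[[0,0,0,0,5],[0,0,0,0,5.5],[0,0,0,0,5.5],[-0.5,0,-0.1,0,5.5],[0,0,0,0,3],[0,0,0,0,3],[0,0,0,0,3],[0,0,0,0,3],[0,0,0,0,3]]]}}

```text
clock: 16.05
tool_pos: [0.5365, 0.0969, 0.0036]
orientation: [180.0, 0.0, -2.1]
force: [-1.1, 0.1, -0.8]
opening: 0.0399
gripper_force: 30.0
```

>>> {"op": "step_arm", "data": {"moves": [[[0,0,1,0,3],[0,0,2,0,3],[0,0,4,0,3],[0,0,4,0,3],[-0.5,-3,2,0,3],[-0.5,-3,0,0,3],[-0.5,-2,0,0,3],[0,0,0,0,3],[0,0,0,0,3]]]}}

```text
clock: 16.95
tool_pos: [0.5216, 0.0166, 0.1344]
orientation: [-180.0, -0.0, -2.2]
force: [0.8, -0.5, -1.0]
opening: 0.0394
gripper_force: 30.0
```

```bash
python3 -c "
from chk import *
held('red'); pile('blue')"
```

```text
[0.52180853 0.01703832 0.13418431] [-1.79986066e+02 -3.90439444e-02 -2.13042492e+00] [ 0.8409457  -0.03054528 -1.82976185] 17.0
(array([540.6,  16.1]), 62.5, 40.2, np.float32(-2.2))
  dx -8.8 z [144.7 145.7 146.7] y [-2.1 36.3]
  dx -0.8 z [144.8 145.8 146.7] y [-2.6 36.5]
  dx 7.2 z [144.8 145.8 146.8] y [-2.6 35.9]
  dx 15.2 z [144.8 145.8 146.7] y [-2.6 35.3]
  dx 23.2 z [144.7 145.7 146.7] y [-3.1 35.1]
  dx 31.2 z [144.7 145.8 146.8] y [-3.5 34.9]
  dx 39.2 z [144.8 145.8 146.8] y [-3.6 34.4]
  dx 47.2 z [135.7 145.4 146.7] y [-3.7 34. ]
[0.52184541 0.01732108 0.13399648] [-1.79992332e+02 -2.49810613e-02 -2.09776363e+00] 17.05
blue (array([525.5, -83.2]), 89.3, 40.6, np.float32(-2.5))
   0.484 [33.9 36.9 38. ] [-99.9 -61.6]
   0.492 [31.7 36.8 37.9] [-100.5  -61.9]
   0.5 [30.3 36.8 38. ] [-100.8  -62. ]
   0.508 [32.7 36.9 38.1] [-100.9  -62.5]
   0.516 [32.8 36.9 38.1] [-101.3  -62.9]
   0.524 [30.9 36.9 38. ] [-101.7  -63.3]
   0.532 [30.2 36.8 38.1] [-102.1  -63.6]
   0.54 [31.7 36.9 38. ] [-102.3  -64. ]
   0.548 [32.4 37.  38.1] [-102.4  -64.3]
   0.556 [31.2 49.8 51.5] [-102.9  -64.5]
   0.564 [33.6 50.4 51.6] [-103.4  -64.8]
   0.572 [27.2 44.4 51.1] [-102.3  -65.2]
silver (array([525.3, -63.6]), 24.0, 3.3, np.float32(-2.7))
   0.517 [201.8 204.1 207.8] [-64.2 -62.2]
   0.525 [202.3 207.2 211.6] [-64.5 -62.5]
   0.533 [202.8 207.4 210.3] [-64.7 -62.7]
```

>>> {"op": "step_arm", "data": {"moves": [[[-0.7,-3.3,0,-0.005,3],[-0.7,-3.3,0,0,3],[-0.6,-3.25,0,0,3],[0,0,0,0,3],[0,0,-3,0,3],[0,0,-3,0,3],[0,0,-2,0,3],[0,0,-0.7,0,3],[0,0,0,0,3],[0,0,0,0,3]]]}}

```text
clock: 18.05
tool_pos: [0.5025, -0.0811, 0.0475]
orientation: [180.0, -0.1, -2.3]
force: [0.8, 0.7, -2.1]
opening: 0.04
gripper_force: 30.0
```

```bash
python3 -c "
from chk import *
held('red'); pile('blue')"
```

```text
[ 0.50264511 -0.08113517  0.04775815] [-1.79988831e+02 -1.00994616e-01 -2.34796348e+00] [-0.05366167 -0.20013354 -1.80795814] 18.1
(array([521.4, -78.6]), 63.0, 47.4, np.float32(-1.7))
  dx -9.2 z [57.9 58.9 59.8] y [-99.6 -61.4]
  dx -1.2 z [57.9 58.9 59.8] y [-100.2  -61.2]
  dx 6.8 z [57.9 58.9 59.7] y [-100.3  -61.8]
  dx 14.8 z [57.9 58.9 59.8] y [-100.5  -62.3]
  dx 22.8 z [57.9 58.9 59.9] y [-100.8  -62.7]
  dx 30.8 z [57.9 58.9 59.9] y [-101.3  -62.7]
  dx 38.8 z [57.9 58.9 59.9] y [-101.6  -63.3]
  dx 46.8 z [49.  58.6 59.8] y [-101.5  -63.8]
[ 0.50258014 -0.08120857  0.04783717] [-1.79979351e+02 -1.17111711e-01 -2.36363607e+00] 18.15
blue (array([560.3, -82.7]), 44.8, 20.4, np.float32(86.2))
   0.553 [36.3 37.8 50.5] [-103.7  -66.1]
   0.561 [49.6 50.7 51.7] [-104.   -66.1]
   0.569 [30.  50.2 51.5] [-103.9  -66.3]
silver (array([ 512.1, -110.2]), 12.3, 7.3, np.float32(-61.2))
   0.51 [55.8 73.  92.5] [-116.5 -105.1]
```

>>> {"op": "step_arm", "data": {"moves": [[[0,-0.1,-0.4,0,3],[0,0,-0.2,0,3],[0,0,-0.1,0,3],[0,0,-0.1,0,3],[0,0,0,0,3]]]}}

```text
clock: 18.65
tool_pos: [0.5015, -0.0827, 0.0396]
orientation: [180.0, -0.0, -2.4]
force: [-4.3, 1.5, 9.9]
opening: 0.0397
gripper_force: 30.0
```

>>> {"op": "step_arm", "data": {"moves": [[[0,0,0,0,4.5],[0,0,0,0,5.5],[0,0,0,0,5.5],[0,0,1,0,5.5],[0,0,3,0,5.5],[0,0,4,0,5.5],[-1,-3,4,0,5.5],[-2,-4,0,0,5.5],[0,0,0,0,5.5],[0,0,0,0,5.5]]]}}

```text
clock: 19.65
tool_pos: [0.4714, -0.1528, 0.1588]
orientation: [-180.0, -0.1, -2.5]
force: [-0.1, 0.3, 0.1]
opening: 0.0546
gripper_force: 0.0
```

```bash
python3 - <<'E'
from chk import *
pile('red')
i,p,d,W,H,S,V=look("wrist","w5")
m=colour("blue",S,H,V)&(d>.1)&(abs(W[...,1]+.083)<.04)&(W[...,0]<.66); print("blue seen",rect(W[big(m)]))
m=(V>90)&(d>.1)&(abs(W[...,2]-.0085)<.004)&(abs(W[...,1]+.083)<.12)&(W[...,0]<.66); print("cass",rect(W[big(m)]))
E
```

```text
[ 0.47170494 -0.15220946  0.15838084] [-1.79996548e+02 -3.45309816e-02 -2.44878165e+00] 19.7
red (array([502.2, -73. ]), 99.0, 59.6, np.float32(-2.5))
   0.458 [10.  64.2 65.1] [-99.9 -42.6]
   0.466 [53.  64.7 65.7] [-100.9  -62. ]
   0.474 [51.4 61.9 65.5] [-101.1  -62.9]
   0.482 [49.7 51.3 52.8] [-101.6  -62.7]
   0.49 [49.7 51.2 52.2] [-101.8  -63.2]
   0.498 [49.3 51.1 52.2] [-102.2  -63.2]
   0.506 [48.8 51.  52.2] [-102.6  -63.6]
   0.514 [49.6 51.1 52.2] [-102.9  -63.9]
   0.522 [49.3 51.1 52.2] [-103.2  -64.5]
   0.53 [48.5 51.1 52.2] [-103.6  -64.6]
   0.538 [49.2 51.1 52.3] [-103.9  -64.9]
   0.546 [49.3 51.1 52.3] [-104.1  -65.4]
   0.554 [39.3 50.3 51.9] [-101.  -65.]
silver (array([ 483.8, -116. ]), 12.7, 7.9, np.float32(54.7))
   0.481 [167.1 187.5 203.9] [-121.5 -109.8]
   0.489 [174.8 193.7 205.5] [-120.1 -109.8]
blue seen (array([527.3, -76.8]), 89.5, 54.1, np.float32(-2.5))
cass (array([520.1, -82.3]), 183.7, 149.9, np.float32(89.1))
```

View pics/w5.png

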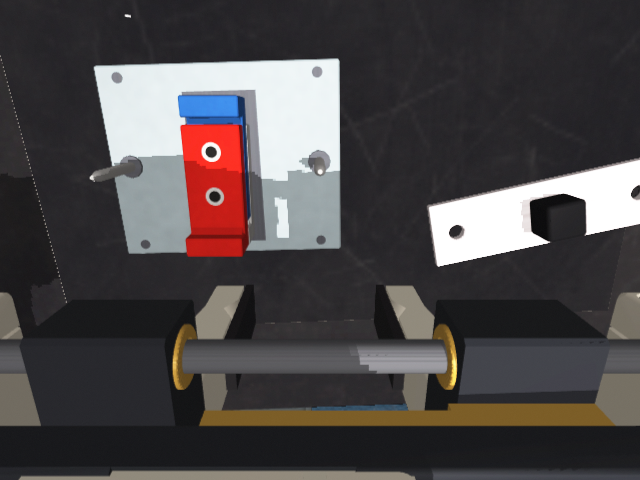

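>>> {"op": "step_arm", "data": {"moves": [[[0,-3.8,0,0.045,6],[0,-3.8,0,0.045,6],[0,-3.8,0,0.045,6],[0,-3.8,0,0.045,6],[-0.2,-4,0,0.045,6],[0,0,0,0,6],[0,0,0,0,6],[0,0,0,0,6]]]}}

```text
clock: 20.55
tool_pos: [0.47, -0.3431, 0.1575]
orientation: [-180.0, 0.0, 10.5]
force: [-1.0, 0.3, 0.9]
opening: 0.0601
gripper_force: 0.0
```

```bash
cat >> chk.py <<'E'
def keeper(z0,name=None):
    """plate with underside at z0: block top rect, plate rect, holes"""
    i,p,d,W,H,S,V=look("wrist",name); o=ctrl.get_obs(); T=o["tool_pos"]; print(T,o["orientation"],o["force"],o["clock"])
    b=(d>.1)&(np.linalg.norm(W[...,:2]-T[:2],axis=2)<.13)
    m=big(b&(abs(W[...,2]-z0-.037)<.004)&(V<80)&(abs(W[...,1]-T[1])<.025)); print("block top",m.sum(),rect(W[m]))
    m=big(b&(abs(W[...,2]-z0-.009)<.005)&(V>120)); P=W[m]; print("plate",m.sum(),rect(P))
    A=np.c_[P[:,:2]-P[:,:2].mean(0),np.ones(len(P))]; print("plane",np.round(np.linalg.lstsq(A,P[:,2],rcond=None)[0],4))
    f=cv2.morphologyEx(m.astype(np.uint8),cv2.MORPH_CLOSE,np.ones((3,3)))
    cs,hh=cv2.findContours(f,cv2.RETR_CCOMP,cv2.CHAIN_APPROX_NONE)
    for c,h in zip(cs,hh[0]):
        if h[3]>=0 and 60<cv2.contourArea(c)<1500:
            (u,v),r=cv2.minEnclosingCircle(c); q=onplane(i,[(u,v)],z0+.008)[0]; print("hole px",round(u),round(v),round(r,1),"at",np.round(q*1000,1))
E
python3 -c "
from chk import *
keeper(0.0)"
```

```text
[ 0.470099   -0.34288385  0.1577027 ] [-1.79980118e+02  2.43003047e-02  1.05656525e+01] [ 0.92761037  0.59201603 -0.77036396] 20.6
block top 1353 (array([ 469.6, -345.1]), 28.8, 28.1, np.float32(-79.1))
plate 12437 (array([ 468.4, -345.5]), 190.8, 54.6, np.float32(-79.3))
plane [-0.004   0.0004  0.009 ]
hole px 406 220 8.5 at [ 482.6 -418.7    8. ]
hole px 229 220 8.3 at [ 455.6 -272.4    8. ]
```

>>> {"op": "step_arm", "data": {"moves": [[[-0.1,-0.2,-3,0,6],[0,0,-4,0,6],[0,0,-4,0,6],[0,0,-2.2,0,6],[0,0,-1,0,6],[0,0,-0.3,0,6],[0,0,0,0,6],[0,0,0,0,2],[0,0,0,0,2],[0,0,0,0,2]]]}}

```text
clock: 21.6
tool_pos: [0.4693, -0.3462, 0.0139]
orientation: [180.0, -0.1, 10.5]
force: [0.5, 0.5, 0.6]
opening: 0.0415
gripper_force: 0.0
```

>>> {"op": "step_arm", "data": {"moves": [[[0,0,0,0,2],[0,0,0,0,2],[0,0,0,0,2],[0,0,0.5,0,2],[0,0,2,0,2],[0,0,4,0,2],[0,0,4,0,2],[0,2,2.5,-0.04,2],[0,3,0,-0.04,2],[0,4,0,-0.04,2]]]}}

```text
clock: 22.6
tool_pos: [0.4687, -0.2558, 0.1436]
orientation: [180.0, -0.1, 3.4]
force: [0.4, -0.8, -3.5]
opening: 0.0296
gripper_force: 30.0
```

>>> {"op": "step_arm", "data": {"moves": [[[0,4,0,-0.04,2],[0,4,0,-0.04,2],[0,4,0,0,2],[0,3.3,0,0,2],[0,2,0,0,2],[0,0,0,0,2],[0,0,0,0,2],[0,0,0,0,2]]]}}

```text
clock: 23.4
tool_pos: [0.4685, -0.0834, 0.1428]
orientation: [180.0, 0.0, -1.0]
force: [-0.0, 0.6, -2.8]
opening: 0.0299
gripper_force: 30.0
```

```bash
python3 - <<'E'
from chk import *
T=ctrl.get_obs()["tool_pos"]
keeper(T[2]-.013,"w6")
i,p,d,W,H,S,V=look("wrist"); np.savez("w6.npz",p=p,d=d,W=W)
for y0 in(-.0075,-.1575):
    b=(d>.1)&(abs(W[...,1]-y0)<.02)&(abs(W[...,0]-.52)<.025)
    for lo,hi in((.02,.04),(.04,.055),(.055,.075)):
        P=W[b&(W[...,2]>lo)&(W[...,2]<hi)]
        if len(P)>4: print(y0,lo,len(P),np.round(np.median(P,0)*1000,1),np.round(np.percentile(P,[3,97],axis=0)*1000,1).tolist())
m=(V>90)&(d>.1)&(abs(W[...,2]-.0085)<.004)&(abs(W[...,1]+.083)<.12)&(W[...,0]<.66); print("cass",rect(W[big(m)]))
E
```

```text
[ 0.46851108 -0.08362504  0.14275981] [ 1.79996430e+02  2.74454909e-02 -1.01780270e+00] [-0.07703699  0.49635261 -3.41735289] 23.45
block top 3529 (array([473.4, -83.3]), 37.2, 20.5, np.float32(88.5))
plate 19766 (array([480.7, -83.4]), 191.0, 30.6, np.float32(88.8))
plane [-0.0268  0.0013  0.1383]
-0.0075 0.02 92 [522.7 -10.9  30.2] [[518.5, -11.7, 20.2], [525.1, -7.6, 39.3]]
-0.0075 0.04 83 [522.8 -10.9  48. ] [[518.4, -11.7, 40.8], [525.1, -8.0, 54.5]]
-0.0075 0.055 151 [522.   -9.2  62.4] [[518.3, -11.6, 55.6], [524.9, -5.9, 67.6]]
-0.1575 0.02 89 [ 520.3 -154.2   31.4] [[515.9, -157.8, 20.9], [522.6, -153.5, 39.6]]
-0.1575 0.04 78 [ 520.4 -154.4   48.4] [[515.7, -157.5, 40.6], [522.7, -153.5, 54.4]]
-0.1575 0.055 146 [ 519.6 -155.9   62.1] [[515.7, -159.2, 55.3], [522.4, -153.7, 67.6]]
cass (array([524.7, -82.5]), 184.4, 141.1, np.float32(89.0))
```

View pics/w6.png

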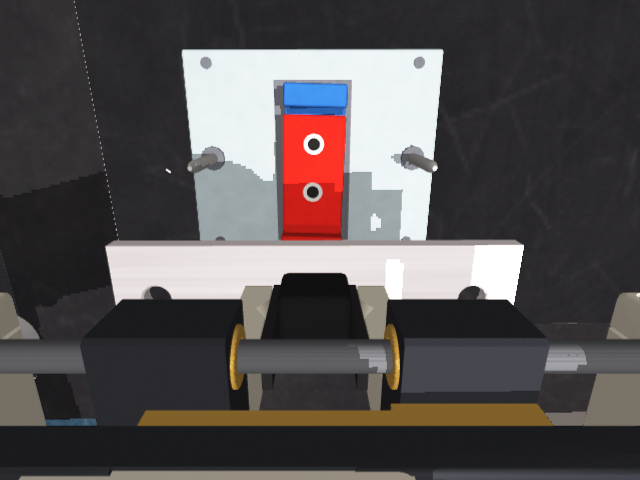

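>>> {"op": "step_arm", "data": {"moves": [[[1.7,0.1,0,0,2],[1.7,0,0,0,2],[1.7,0,0,0,2],[0,0,-3,0,2],[0,0,-2,0,2],[0,0,-1,0,2],[0,0,0,0,2],[0,0,0,0,2],[0,0,0,0,2]]]}}

```text
clock: 24.4
tool_pos: [0.5206, -0.082, 0.0841]
orientation: [-180.0, -0.1, -1.0]
force: [0.2, -0.7, -2.6]
opening: 0.0297
gripper_force: 30.0
```

```bash
python3 - <<'E'
from chk import *
T=ctrl.get_obs()["tool_pos"]
keeper(T[2]-.013,"w7")
p=cv2.imread("pics/w7.png"); cv2.imwrite("pics/w7c.png",cv2.resize(p[220:360,80:560],(800,233)))
E
```

```text
[ 0.5205153  -0.08198389  0.0840643 ] [-1.79983763e+02 -1.15771336e-01 -9.59598441e-01] [ 0.35203411 -0.4540056  -3.06869624] 24.45
block top 3523 (array([525.4, -81.9]), 37.1, 20.4, np.float32(88.9))
plate 19780 (array([532.7, -81.9]), 191.1, 30.1, np.float32(89.1))
plane [-0.0247  0.0016  0.0796]
```

View pics/w7c.png

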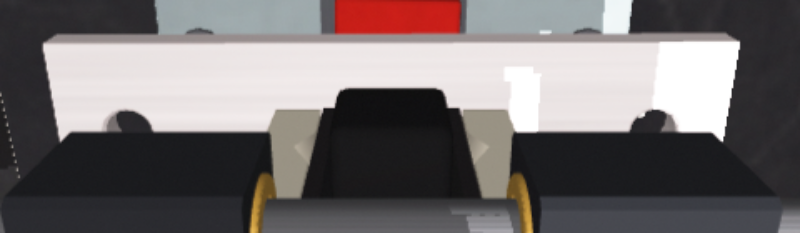

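>>> {"op": "step_arm", "data": {"moves": [[[0,-0.1,-0.3,0,2],[0,0,-0.3,0,2],[0,0,-0.2,0,2],[0,0,-0.2,0,2],[0,0,0,0,2]]]}}

```text
clock: 24.95
tool_pos: [0.5195, -0.083, 0.0726]
orientation: [180.0, 0.0, -1.0]
force: [0.2, 0.7, -2.3]
opening: 0.0296
gripper_force: 30.0
```

>>> {"op": "step_arm", "data": {"moves": [[[0,0,-0.3,0,2],[0,0,-0.2,0,2],[0,0,-0.2,0,2],[0,0,-0.1,0,2],[0,0,0,0,2]]]}}

```text
clock: 25.45
tool_pos: [0.5197, -0.083, 0.0647]
orientation: [180.0, 0.0, -1.0]
force: [1.1, -0.0, -2.8]
opening: 0.0301
gripper_force: 30.0
```

```bash
python3 - <<'E'
from chk import *
T=ctrl.get_obs()["tool_pos"]
keeper(T[2]-.013)
E
```

```text
[ 0.51973628 -0.0830098   0.0648688 ] [ 1.79996380e+02  6.70226663e-03 -9.59007999e-01] [-0.30117036  0.26328675 -3.42134817] 25.5
block top 3529 (array([524.7, -82.9]), 37.3, 20.3, np.float32(88.8))
plate 19758 (array([531.5, -83. ]), 191.1, 30.8, np.float32(89.0))
plane [-0.0271  0.0013  0.0603]
```

>>> {"op": "step_arm", "data": {"moves": [[[0,0,-0.1,0,2],[0,0,-0.1,0,2],[0,0,0,0,2]]]}}

```text
clock: 25.8
tool_pos: [0.5199, -0.083, 0.0633]
orientation: [180.0, -0.0, -1.0]
force: [-1.4, 0.2, 2.3]
opening: 0.0301
gripper_force: 30.0
```

Touching; press slightly more to level it, then release.

>>> {"op": "step_arm", "data": {"moves": [[[0,0,-0.1,0,2],[0,0,0,0,2]]]}}

```text
clock: 26.0
tool_pos: [0.5199, -0.083, 0.0633]
orientation: [180.0, -0.0, -0.9]
force: [-6.1, 3.1, 13.4]
opening: 0.0297
gripper_force: 30.0
```

>>> {"op": "step_arm", "data": {"moves": [[[0,0,0,0,3.3],[0,0,0,0,4.5],[0,0,0,0,5],[0,0,0,0,5],[0,0,1,0,5],[0,0,3,0,5],[0,0,4,0,5],[-3,0,4,0,5],[-4,0,0,0,5],[0,0,0,0,5]]]}}

```text
clock: 27.0
tool_pos: [0.4463, -0.0832, 0.1836]
orientation: [-179.9, -0.1, -1.0]
force: [0.2, 0.2, 0.4]
opening: 0.0502
gripper_force: 0.0
```

```bash
python3 - <<'E'
from chk import *
keeper(.05,"w8")
i,p,d,W,H,S,V=look("top"); cv2.imwrite("pics/end.png",cv2.resize(np.hstack([p[210:300,290:400],cv2.imread("pics/w8.png")[0:300:,120:520][:: 1]][:1]),None,fx=1,fy=1))
E
```

```text
[ 0.44827152 -0.08305685  0.18344246] [-1.79940621e+02 -1.41740386e-01 -9.52264926e-01] [-0.20960493  0.00941342  0.3026538 ] 27.05
block top 2039 (array([519.9, -82.3]), 29.1, 28.3, np.float32(89.0))
plate 17778 (array([519.4, -82.7]), 190.9, 54.2, np.float32(89.0))
plane [0.0001 0.001  0.0591]
hole px 208 129 10.3 at [520.6  -7.5  58. ]
hole px 418 129 10.4 at [ 518.1 -158.    58. ]
```

View pics/w8.png

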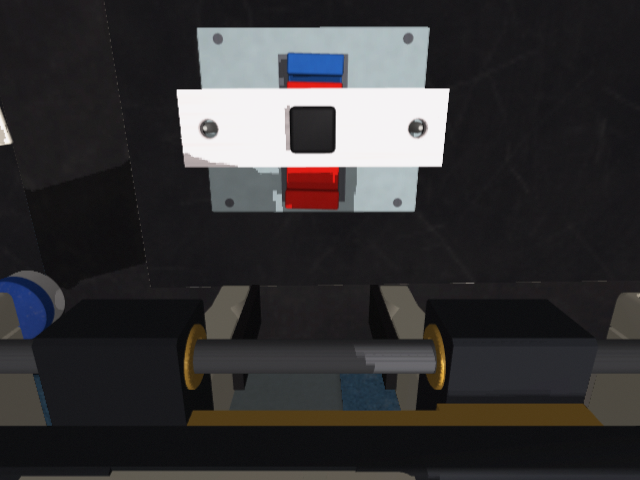

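The keeper lies level, with the pins showing in both holes at (208,129) and (418,129). It is about 1 mm off centre, with its top at about 58 mm. Handing in.

```bash
python3 -c "
from plant import close_job
print(close_job())"
```

```text
the job is handed in; nothing more can be done
None
```

The bracket set is packed and handed in at about 27 s of the 66 s allowed: blue and red are stacked end for end on silver, and the keeper lies level over both pins, about 1 mm off centre; the hand-in call returned no verdict.

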